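# Refill and lock the washstand soap dispenser

### The arm

A 6-joint arm with a two-finger parallel gripper is mounted at the origin on the work surface. World frame = base frame: x ahead of the robot, y to its left, z up, the work surface at z = 0. Lengths are in mm, angles in rad, forces in N, time in s.
With the tool pointing down it reaches from about 425 to 1125 mm from the base axis. Payload 14.9 kg.
Tool frame: the origin (TCP) lies on the centre line of the jaws, within the pads' length; the fingertips stand 22 mm ahead of it and the grasp point (between the pads) lies 3 mm ahead of it; y points along the fingers, z is the direction in which the jaws open and shut, and the axes are right-handed (so a half turn about y gives the same grasp; the last joint's range is limited). The gripper opens to 91 mm and grips with 3 to 60 N. Pads are 32 mm wide; open, the fingers measure 118 mm over their backs; the gripper's body (76 mm by 178 mm) begins 60 mm behind the grasp point.
Start: joints at [1.219, 0.379, 1.734, -0, 1.028, -0.033], TCP at [219.406, 664.74, 207.632] pointing down, gripper open.
Joint ranges: [-2.77, 2.77], [-0.74, 2.19], [0, 2.66], [-1.06, 4.2], [0.31, 2.87], [-3.08, 3.08]. Speed limits (rad/s): [1.89, 1.89, 2.39, 3.14, 3.14, 3.14].

### API

Orientations are given as [roll, pitch, yaw] about the fixed x, y, z axes, in that order (R = Rz(yaw) Ry(pitch) Rx(roll)).
In Python, from bench import get_obs, grab_frame, camera_info, finish_job gives the robot as it stands.
- The arm moves only by the tool play_rows, never from a script. Its argument "series" is a list of rows, each a list of 3 entries, a list of its own where there are three numbers: the shift along the tool's x, y, z in mm, then the turn, a rotation vector about the tool's x, y, z in degrees, then the opening, from 0 (shut) to 1 (fully open). In form: [[[dx, dy, dz], [rx, ry, rz], grip], ...]. A call has 1 to 12 rows; each row shifts and turns the commanded pose from where the row before left it, along the tool's axes as they then stand; what a row does not reach is not made up. A row lasts 1/10 s, in which the tool goes at most 50 mm and 8.59 degrees, less where a joint would pass 70% of its speed; a pose out of reach is approached as far as the arm can. A call with a gripper value outside its range is refused whole. The fingers move at their own pace and stop on an object; "force" is the grip in N (left out, the last holds). Time passes only in rows, so rows that do not move let the fingers close. It gives the time, the measured TCP pose, the force and the opening at its end, in the units of the state.
- get_obs(): the state, without advancing time (a new reading comes with each control period).
- grab_frame(name): name is "scene" or "top" or "wrist"; returns the picture (420x560x3 uint8, red, green, blue); there is no depth.
- camera_info(name): a dict with "intrinsics" (3x3 intrinsics, pixels), "R" (3x3) and "t" (3): a world point X has camera coordinates R X + t. Camera axes: x right, y down, z forward; pixel columns grow to the right and rows downward; lengths in mm; the calibration is good to about 2 mm. A picture is of the moment at which its call begins: read the wrist's pose just before it. camera_info takes no time and is no camera call; for the wrist camera it gives the pose at the moment of the call.
- finish_job(): hands the job in, once; it reports no verdict.
The state is a dict: "clock": time; "joint_positions": joint angles; "qvel": joint speeds; "joint_torque": joint torques, N m; "eef_pos": TCP position; "ee_rot": TCP orientation; "force": force on the tool from outside, world axes, zero at the start; "ft_torque": the same for the moment, N m; "width": finger opening in mm.
Only numpy, scipy, OpenCV 4.12 (cv2) and the standard library are available. Lean on these libraries where they do the work, as an engineer would, in place of code of your own. Each camera call takes 0.05 s, during which the arm holds its last target. There are 200 camera calls.

### The job

Slide the green refill cartridge, notched end first, fully home into the steel soap dispenser on the washstand until it meets the stop. Then press the dispenser's red sprung lever down until it clicks and stays down by itself, locking the cartridge in. Leave the blue cartridge, the two tumblers and the soap carton where they stand.

Things in the scene. Friction and masses are not known exactly. Their poses are not given: they have to be found in the camera images.
- green_refill: Rigid cartridge to load, 175 long (x) x 46 wide (y) x 42 high mm, white with green ends, about 0.2 kg, loose on the counter. Origin: centre of its underside. +x points to its front end; the last 55 mm at the -x end is the plain green grip. A notch 22 mm long and 14 mm deep crosses its top from x = 19 to 41 mm, nearer the front.
- blue_refill: Another cartridge of the same shape and size with blue ends (same origin and axes): the wrong kind, leave it alone.
- dispenser: Steel case fixed to the counter, 61 mm wide, roof 51 mm high, green side stripes. Origin: its centre at counter height. Open mouth at x = -65 mm (flared 12 mm); the cartridge slides in along +x on the counter itself (no floor). Channel 49 wide, 45 high, stop at x = +55. Fully home: cartridge origin at x = -32.5, y = 0, its +x along the case's, 55 mm of grip standing out.
- mouth (a point): Centre of the dispenser's mouth opening, 22.5 mm above the counter; axes as the dispenser. At the case's rear the hinge cheeks are 75 mm high, then a grey housing 80 mm high reaches to case x = 118 mm, then a small spout.
- latch (a joint): Lever angle: 0 = raised (sprung), 0.60 = fully down. Hinge along the case's y at case x = +60, z = 60 mm; the lever points to -x. It resists up to 9 N at the pad and springs back if let go before about 0.48; beyond that a detent pulls it to 0.60 and holds it. Its nose drops through the roof slot into the cartridge's notch; if the cartridge is not home it stops short.
- lever_pad (a point): Centre of the upper face of the lever's red thumb pad (45 x 34 mm), 92.5 mm from the hinge axis; x lies along the lever towards the hinge, z out of the pad. Its height is about 118 mm raised, 67 mm when down.
- tumbler_a: Clear tumbler, 70 mm across, 90 mm high, origin at the centre of its underside. Leave alone.
- tumbler_b: Second clear tumbler, same size. Leave alone.
- soap_carton: Paper-wrapped soap carton 85 x 55 x 30 mm, origin at the centre of its underside. Leave alone.
There are look-alikes about, which are no part of the job. Leave any pink look-alike of the green_refill alone. There is more than one size of the dispenser; the job needs the largest.

How it is judged:
By the outcome, as a careful person would: the job done as asked, in the order asked, and still so for the second after the job is handed in, with the robot touching nothing.
It also fails if it takes over 56 s, if anything falls off the work surface, if the arm or the gripper's body presses on something with over 40 N, if the wrist force passes 120 N, or if a joint passes its speed limit or range.

## Working session

There is one attempt and no reset: what is moved stays moved. The work goes in short steps, Python scripts to look and compute and a tool call to move; the robot and the scene stay as the last step left them, time stands still between calls to the robot, and variables do not carry over. Pictures are saved under pics/ and viewed, about 8 in all and at most 12, crops included, and the job is handed in when it is done.

Besides the shell and the picture viewer there is one more tool, called after "Call:" by a JSON object that holds its "name" and its "arguments", one argument or row to a line. play_rows: Moves the arm, as the interface text tells. Its arguments: {"type":"object","properties":{"series":{"type":"array"},"force":{"type":"number"}},"required":["series"]}

```bash
mkdir -p pics; ls
python3 - <<'E'
from bench import *
import cv2
print(get_obs())
for n in("scene","top"):
    cv2.imwrite(f"pics/{n}0.png",grab_frame(n)[:,:,::-1]); c=camera_info(n); print(n,c)
E
```

```text
pics
{'clock': 0.0, 'joint_positions': array([ 1.21872412e+00,  3.79410512e-01,  1.73482240e+00, -7.61500034e-06,
        1.02849895e+00, -3.32716035e-02]), 'qvel': array([ 2.88752857e-04,  1.44189945e-03, -6.55790443e-04, -7.86623091e-05,
        9.09034455e-05, -2.25740635e-04]), 'joint_torque': array([-6.02489585e-03, -7.63774967e+01, -4.34327424e+01,  6.48793811e-02,
        4.28156415e-02, -1.04354435e-04]), 'eef_pos': array([219.23907699, 664.32771057, 206.96628518]), 'ee_rot': array([-1.57193512e+00,  3.13819124e-05, -3.18796687e-01]), 'force': array([-0.62599027,  0.3693929 ,  1.00896178]), 'ft_torque': array([ 0.02077056,  0.03020284, -0.00877731]), 'width': 90.95254171893978}
scene {'intrinsics': array([[531.03224949,   0.        , 283.09236278],
       [  0.        , 531.03224949, 215.71320579],
       [  0.        ,   0.        ,   1.        ]]), 'R': array([[ 0.27185234,  0.96231927, -0.006158  ],
       [ 0.76987107, -0.22131679, -0.59859621],
       [-0.57740353,  0.15798892, -0.80102725]]), 't': array([-103.43286872, -370.26221984, 1746.04886684])}
top {'intrinsics': array([[528.48764617,   0.        , 275.9184074 ],
       [  0.        , 528.48764617, 213.90181459],
       [  0.        ,   0.        ,   1.        ]]), 'R': array([[ 1.33431269e-02, -9.99910888e-01, -4.20047771e-04],
       [-9.88468897e-01, -1.31270699e-02, -1.50853969e-01],
       [ 1.50835012e-01,  2.42806781e-03, -9.88555969e-01]]), 't': array([ -51.42057321,  551.50947443, 1441.61435756])}
```

View pics/scene0.png

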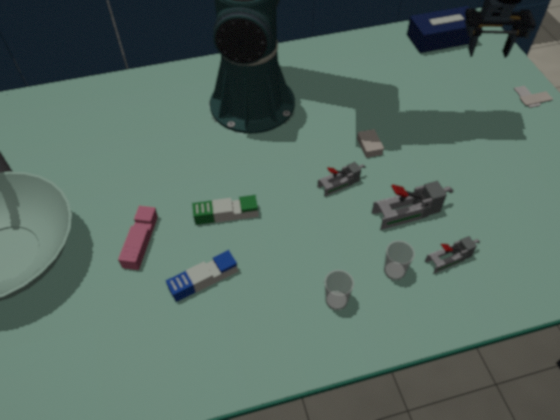

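View pics/top0.png

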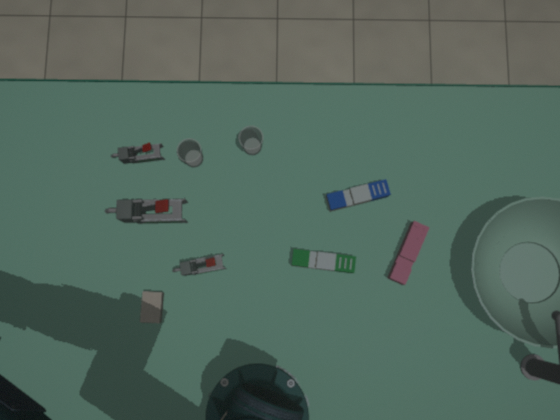

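```bash
cat > h.py <<'E'
from bench import *
import cv2, numpy as np
from scipy.spatial.transform import Rotation as Ro
def ray(c,px,z):
    px=np.atleast_2d(px).astype(float); R,t=c["R"],c["t"]; C=-R.T@t
    d=(np.linalg.inv(c["intrinsics"])@np.c_[px,np.ones(len(px))].T).T@R
    return C+d*((z-C[2])/d[:,2])[:,None]
def proj(c,X):
    p=(np.atleast_2d(X)@c["R"].T+c["t"])@c["intrinsics"].T; return p[:,:2]/p[:,2:]
def toolmove(target,rpy):
    "shift in current tool axes and rotvec (deg, tool axes) to reach the target"
    o=get_obs(); R=Ro.from_euler('xyz',o['ee_rot']); 
    return R.inv().apply(np.array(target)-o['eef_pos']).round(1), np.degrees((R.inv()*Ro.from_euler('xyz',rpy)).as_rotvec()).round(2)
E
python3 - <<'E'
from h import *
im=cv2.imread("pics/top0.png"); c=camera_info("top")
a=cv2.resize(im[235:295,280:370],None,fx=6,fy=6,interpolation=2)
b=cv2.resize(im[130:290,100:240],None,fx=4,fy=4,interpolation=2)[:600]
cv2.imwrite("pics/crop.png",np.hstack([cv2.copyMakeBorder(a,0,max(0,600-a.shape[0]),0,0,0),b])[:600,:]) 
cv2.imwrite("pics/crop.png",cv2.resize(cv2.imread("pics/crop.png"),(800,436)))
for n,p,z in [("green front",(292,257),42),("green back",(355,264),42),("disp mouth",(186,211),51),("disp rear",(118,210),80),("small",(200,264),0),("sm2",(140,153),0),("tumA",(190,155),0),("tumB",(251,142),0),("blue",(358,194),0),("carton",(151,306),0)]: print(n,ray(c,p,z)[0].round())
print(camera_info("wrist"))
E
```

```text
green front [432. -90.  42.]
green back [ 415. -265.   42.]
disp mouth [556. 207.  51.]
disp rear [551. 388.  80.]
small [411. 170.   0.]
sm2 [734. 358.   0.]
tumA [730. 211.   0.]
tumB [772.  32.   0.]
blue [ 620. -281.    0.]
carton [292. 304.   0.]
{'intrinsics': array([[352.33839306,   0.        , 276.42270242],
       [  0.        , 352.33839306, 209.22474537],
       [  0.        ,   0.        ,   1.        ]]), 'R': array([[ 3.14689510e-01,  9.49194271e-01, -8.65010214e-04],
       [ 9.22313059e-01, -3.05561894e-01,  2.36580957e-01],
       [ 2.24296975e-01, -7.52473556e-02, -9.71611395e-01]]), 't': array([-699.71785286,  -26.19477585,  389.90364802])}
```

View pics/crop.png

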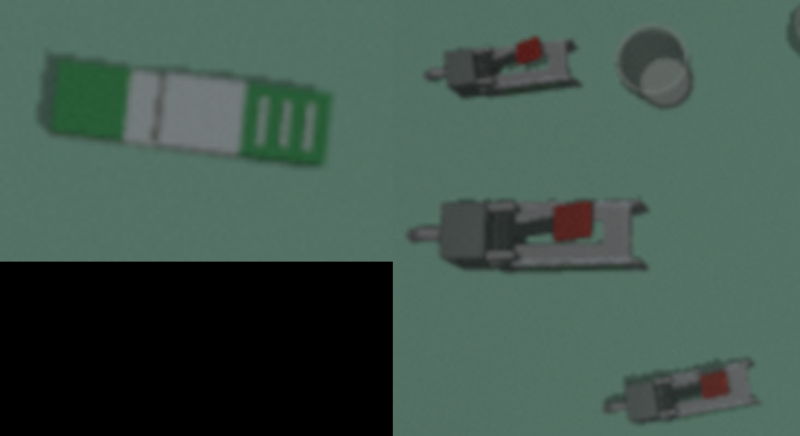

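Top view, candidates for the cartridge:
- Green, top (323,260): notch step at its left, so the front points to +y and the striped 55 mm grip is at the right end. This is the one to load.
- Blue, top (358,194).
- Pink, top (408,252).

Candidates for the dispenser:
- Top (150,211), about 181 mm long, which matches the 183 mm expected. This is the one to use.
- Smaller look-alikes at top (140,153) and (200,264).

The close crop confirms both choices.

Call:
{"name": "play_rows", "arguments": {
  "series": [
    [[36,0,-24.4],[0,0,0],1],
    [[36,0,-24.4],[0,0,0],1],
    [[36,0,-24.4],[0,0,0],1],
    [[36,0,-24.4],[0,0,0],1],
    [[36,0,-24.4],[0,0,0],1],
    [[36,0,-24.4],[0,0,0],1],
    [[36,0,-24.4],[0,0,0],1],
    [[36,0,-24.4],[0,0,0],1],
    [[36,0,-24.4],[0,0,0],1],
    [[36,0,-24.4],[0,0,0],1],
    [[36,0,-24.4],[0,0,0],1],
    [[36,0,-24.4],[0,0,0],1]
  ]
}}

```text
clock: 1.3
eef_pos: [538.6, 249.6, 207.5]
ee_rot: [-1.571, 0.0, -0.319]
force: [0.4, 0.5, -0.7]
width: 91.2
```

Call:
{"name": "play_rows", "arguments": {
  "series": [
    [[0,0,0],[0,7,0],1],
    [[0,0,0],[0,7,0],1],
    [[0,0,0],[0,7,0],1],
    [[0,0,0],[0,7,0],1],
    [[0,0,0],[0,7,0],1],
    [[0,0,0],[0,7,0],1],
    [[0,0,0],[0,7,0],1],
    [[0,0,0],[0,7,0],1],
    [[0,0,0],[0,7,0],1],
    [[0,0,0],[0,7,0],1],
    [[0,0,0],[0,1.7,0],1],
    [[0,0,0],[0,0,0],1]
  ]
}}

```text
clock: 2.5
eef_pos: [537.7, 251.2, 207.5]
ee_rot: [-1.571, -0.0, -1.568]
force: [-0.1, -0.3, 0.7]
width: 90.9
```

Call:
{"name": "play_rows", "arguments": {
  "series": [
    [[35,0,4],[0,0,0],1],
    [[35,0,4],[0,0,0],1],
    [[35,0,4],[0,0,0],1],
    [[25,0,4],[0,0,0],1],
    [[0,0,0],[0,0,0],1]
  ]
}}

```text
clock: 3.0
eef_pos: [554.2, 119.0, 207.6]
ee_rot: [-1.571, -0.0, -1.569]
force: [0.7, -0.0, 0.2]
width: 91.4
```

Run:
```python
from h import *
import pickle
c=camera_info("wrist"); im=grab_frame("wrist")[:,:,::-1]; cv2.imwrite("pics/w1.png",im); pickle.dump(c,open("w1.pkl","wb"))
print(get_obs()['eef_pos'],-c["R"].T@c["t"])
```

```text
[554.0705776  120.24500039 207.63847063] [554.67867965 185.5690251  384.97475807]
```

View pics/w1.png

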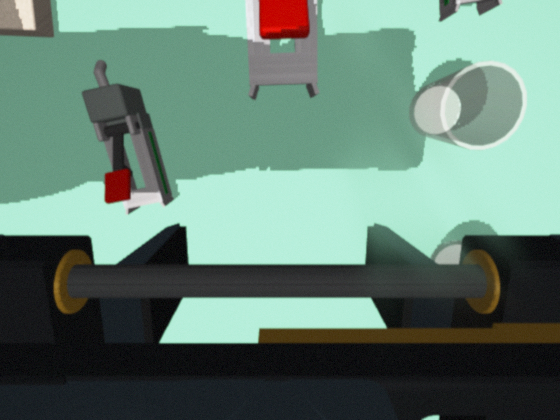

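Wrist view: mouth of the large dispenser with roof front corners near (248,84) and (318,83), lever pad at (284,15), and the small look-alike at left (120,140). I'll back up once to see the whole case and get its axis.

Call:
{"name": "play_rows", "arguments": {
  "series": [
    [[-40,0,0],[0,0,0],1],
    [[-40,0,0],[0,0,0],1],
    [[-40,0,0],[0,0,0],1],
    [[0,0,0],[0,0,0],1],
    [[0,0,0],[0,0,0],1]
  ]
}}

```text
clock: 3.55
eef_pos: [553.3, 242.7, 207.4]
ee_rot: [-1.571, -0.0, -1.566]
force: [-0.1, -0.5, -0.0]
width: 91.4
```

Run:
```python
from h import *
import pickle
c=camera_info("wrist"); im=grab_frame("wrist")[:,:,::-1]; cv2.imwrite("pics/w2.png",im); pickle.dump(c,open("w2.pkl","wb"))
cv2.imwrite("pics/w2c.png",cv2.resize(im[0:250,190:390],(800,600) if 0 else None,fx=2.4,fy=2.4,interpolation=2))
print(get_obs()['eef_pos'],-c["R"].T@c["t"])
```

```text
[553.43493298 241.84849762 207.42079835] [553.6839278  309.22982368 384.73683513]
```

View pics/w2c.png

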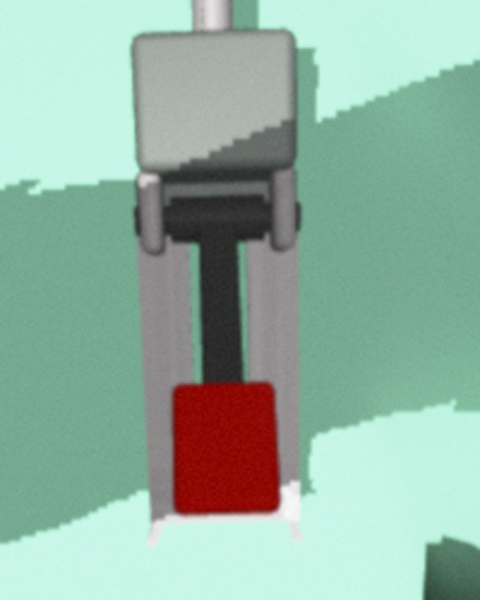

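Run:
```python
from h import *
import pickle
def edges(n,rows,lo,hi,z):
    c=pickle.load(open(n+".pkl","rb")); im=cv2.GaussianBlur(cv2.imread(f"pics/{n}.png"),(3,3),0).astype(float)
    m=im[:,:,1]-im[:,:,2]   # green-red : counter high, steel ~0
    L,Rr=[],[]
    for r in rows:
        row=m[r]; k=(lo+hi)//2
        th=12
        a=[x for x in range(lo,hi) if row[x]>th>=row[x+1]]; b=[x for x in range(lo,hi) if row[x]<=th<row[x+1]]
        if not a or not b: continue
        a,b=a[0],b[-1]
        L.append((a+(row[a]-th)/(row[a]-row[a+1]),r)); Rr.append((b+(th-row[b])/(row[b+1]-row[b]),r))
    A,B=ray(c,L,z),ray(c,Rr,z)
    for r,p,q in list(zip(rows,A,B))[::8]: print(n,r,p.round(1),q.round(1))
    P=np.r_[A-A[:,:1].mean()*[1,0,0],B-B[:,:1].mean()*[1,0,0]]
    for nm,S in (("L",A),("R",B)):
        f=np.polyfit(S[:,1],S[:,0],1); print(nm,"slope",f[0],"x at y=207",np.polyval(f,207),"y300",np.polyval(f,300))
edges("w1",range(42,80),235,330,51)
edges("w2",range(110,205),235,330,51)
c=pickle.load(open("w2.pkl","rb"));f=lambda x,y:(190+x/2.4,y/2.4)
for n,p,z in [("mouth",[f(153,516),f(299,513)],51),("hinge",[f(135,220),f(300,217)],60),("house rear",[f(133,33),f(295,30)],80),("house front",[f(136,168),f(294,166)],80),("pad",[f(174,385),f(275,383),f(174,513),f(280,513)],118)]: print(n,ray(c,p,z).round(1).tolist())
c=pickle.load(open("w1.pkl","rb"));print(ray(c,[(249,84),(317.5,82.5)],51).round(1).tolist())
im=cv2.imread("pics/w1.png").astype(int);print([(r,im[r,270].tolist()) for r in range(70,96,2)])
```

```text
w1 42 [529.4 254.6  51. ] [589.4 254.6  51. ]
w1 50 [529.6 248.1  51. ] [589.6 248.1  51. ]
w1 58 [529.9 241.5  51. ] [589.7 241.5  51. ]
w1 66 [530.  234.9  51. ] [589.9 234.9  51. ]
w1 74 [530.3 228.2  51. ] [590.1 228.2  51. ]Traceback (most recent call last):
  File "<stdin>", line 19, in <module>
  File "<stdin>", line 16, in edges
TypeError: can't multiply sequence by non-int of type 'numpy.float64'
```

Run:
```python
from h import *
import pickle
def edges(n,rows,lo,hi,z):
    c=pickle.load(open(n+".pkl","rb")); m=cv2.GaussianBlur(cv2.imread(f"pics/{n}.png"),(3,3),0).astype(float); m=m[:,:,1]-m[:,:,2]
    L,Rr=[],[];th=12
    for r in rows:
        row=m[r]
        a=[x for x in range(lo,hi) if row[x]>th>=row[x+1]]; b=[x for x in range(lo,hi) if row[x]<=th<row[x+1]]
        if not a or not b: continue
        a,b=a[0],b[-1]
        L.append((a+(row[a]-th)/(row[a]-row[a+1]),r)); Rr.append((b+(th-row[b])/(row[b+1]-row[b]),r))
    for nm,S in (("L",ray(c,L,z)),("R",ray(c,Rr,z))):
        f=np.polyfit(S[:,1],S[:,0],1); print(n,nm,"slope",f[0],"x at y=207",np.polyval(f,207),"y300",np.polyval(f,300))
edges("w1",range(42,80),235,330,51)
edges("w2",range(110,205),235,330,51)
c=pickle.load(open("w2.pkl","rb"));f=lambda x,y:(190+x/2.4,y/2.4)
for n,p,z in [("mouth",[f(153,516),f(299,513)],51),("hinge",[f(135,220),f(300,217)],60),("house rear",[f(133,33),f(295,30)],80),("house front",[f(136,168),f(294,166)],80),("pad",[f(174,385),f(275,383)],105),("padfront",[f(174,513),f(280,513)],131)]: print(n,ray(c,p,z).round(1).tolist())
c=pickle.load(open("w1.pkl","rb"));print(ray(c,[(249,84),(317.5,82.5)],51).round(1).tolist())
im=cv2.imread("pics/w1.png").astype(int);print([(r,im[r,270].tolist()) for r in range(70,96,2)])
```

```text
w1 L slope -0.03484865453987147 x at y=207 531.0200544058822 y300 527.7791295336742
w1 R slope -0.029861227062307292 x at y=207 590.7604764638444 y300 587.9833823470498
w2 L slope -0.03349630443032408 x at y=207 530.954977100766 y300 527.8398207887458
w2 R slope -0.03260535302531999 x at y=207 590.5892942488424 y300 587.5569964174877
mouth [[531.5, 221.9, 51.0], [591.0, 223.4, 51.0]]
hinge [[526.9, 336.1, 60.0], [587.2, 337.3, 60.0]]
house rear [[528.9, 392.6, 80.0], [581.8, 393.6, 80.0]]
house front [[529.2, 351.2, 80.0], [582.6, 352.0, 80.0]]
pad [[542.5, 280.7, 105.0], [575.8, 281.4, 105.0]]
padfront [[543.3, 243.8, 131.0], [576.2, 243.9, 131.0]]
[[529.9, 219.8, 51.0], [591.4, 221.1, 51.0]]
[(70, [126, 124, 127]), (72, [130, 127, 129]), (74, [128, 127, 129]), (76, [134, 131, 135]), (78, [131, 131, 133]), (80, [128, 128, 130]), (82, [127, 126, 129]), (84, [112, 115, 106]), (86, [125, 147, 100]), (88, [130, 153, 107]), (90, [130, 153, 104]), (92, [133, 157, 107]), (94, [130, 152, 104])]
```

The case geometry agrees between both wrist views: origin about (558.6, 275.5), yaw about 91.9°. Next, the cartridge.

Call:
{"name": "play_rows", "arguments": {
  "series": [
    [[40,0,-11.4],[0,0,0],1],
    [[40,0,-11.4],[0,0,0],1],
    [[40,0,-11.4],[0,0,0],1],
    [[40,0,-11.4],[0,0,0],1],
    [[40,0,-11.4],[0,0,0],1],
    [[40,0,-11.4],[0,0,0],1],
    [[40,0,-11.4],[0,0,0],1],
    [[40,0,-11.4],[0,0,0],1],
    [[40,0,-11.4],[0,0,0],1],
    [[40,0,-11.4],[0,0,0],1],
    [[40,0,-11.4],[0,0,0],1],
    [[40,0,-11.4],[0,0,0],1]
  ]
}}

```text
clock: 4.8
eef_pos: [416.0, -240.7, 207.8]
ee_rot: [-1.57, -0.0, -1.571]
force: [1.2, 0.1, -0.2]
width: 91.4
```

Call:
{"name": "play_rows", "arguments": {
  "series": [
    [[0,0,0],[0,5.5,0],1],
    [[0,0,0],[0,0,0],1],
    [[0,0,0],[0,0,0],1]
  ]
}}

```text
clock: 5.1
eef_pos: [417.0, -238.7, 207.6]
ee_rot: [-1.571, 0.0, -1.664]
force: [-0.3, 0.2, -0.3]
width: 91.1
```

Run:
```python
from h import *
import pickle
c=camera_info("wrist"); im=grab_frame("wrist")[:,:,::-1]; cv2.imwrite("pics/w3.png",im); pickle.dump(c,open("w3.pkl","wb"))
print(get_obs()['eef_pos'],get_obs()['ee_rot'],-c["R"].T@c["t"])
```

```text
[ 417.18608549 -238.4187347   207.59735668] [-1.57089706e+00  6.33081982e-05 -1.66352107e+00] [ 423.75159409 -172.51349609  384.95091836]
```

View pics/w3.png

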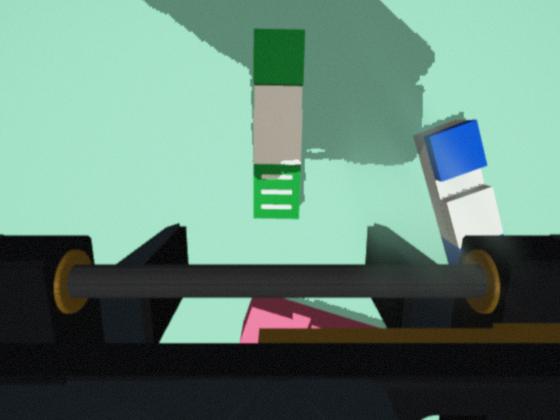

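Run:
```python
from h import *
import pickle
c=pickle.load(open("w3.pkl","rb")); im=cv2.imread("pics/w3.png"); hsv=cv2.cvtColor(im,cv2.COLOR_BGR2HSV)
m=(((hsv[:,:,1]>150)&(abs(hsv[:,:,0].astype(int)-60)<15))|((hsv[:,:,1]<60)))[15:230,235:320].astype(np.uint8)
m=cv2.morphologyEx(m,cv2.MORPH_OPEN,np.ones((5,5)))
n,l,s,_=cv2.connectedComponentsWithStats(m); k=1+s[1:,4].argmax(); ys,xs=np.where(l==k)
print(s[k])
for r in range(ys.min(),ys.max()+1,14):
    q=xs[ys==r]+235; P=ray(c,[(q.min()-.5,r+15),(q.max()+.5,r+15)],42); print(r+15,q.min(),q.max(),P[:,:2].round(1).tolist())
print(ray(c,[(277,ys.min()+14.5),(277,ys.max()+15.5)],42).round(1))
cc=cv2.resize(im[15:225,230:330],None,fx=2.5,fy=2.5,interpolation=2); cc=np.clip(cc.astype(float)*1.3,0,255); cv2.imwrite("pics/w3c.png",cc)
```

```text
[  18   70   50   80 3892]
85 254 284 [[405.8, -136.3], [434.2, -139.0]]
99 254 302 [[404.4, -148.5], [449.8, -152.8]]
113 253 302 [[402.1, -160.9], [448.8, -165.4]]
127 253 302 [[400.7, -173.7], [447.8, -178.2]]
141 253 301 [[399.2, -186.6], [445.9, -191.1]]
155 253 301 [[397.8, -199.9], [444.9, -204.3]]
[[ 427.4 -137.9   42. ]
 [ 420.4 -211.2   42. ]][ WARN:0@0.039] global loadsave.cpp:1063 imwrite_ Unsupported depth image for selected encoder is fallbacked to CV_8U.
```

Run:
```python
from h import *
import pickle
c=pickle.load(open("w3.pkl","rb")); im=cv2.imread("pics/w3.png").astype(float)
hsv=cv2.cvtColor(im.astype(np.uint8),cv2.COLOR_BGR2HSV)
m=((hsv[:,:,1]>150)&(abs(hsv[:,:,0].astype(int)-60)<15))
L=[];Rr=[]
for r in list(range(33,82,4))+list(range(172,216,4)):
    q=[x for x in np.where(m[r])[0] if 235<x<320]
    if len(q)>35: L.append((min(q),r)); Rr.append((max(q)+1,r))
for S in(L,Rr):
    P=ray(c,S,42); f=np.polyfit(P[:,1],P[:,0],1); print(f,np.degrees(np.arctan(f[0])),np.polyval(f,-170),len(P))
for x in (262,280,292):
    q=[r for r in range(15,230) if m[r,x]]; print(x,min(q),max(q)+1,ray(c,[(x,min(q)),(x,max(q)+1)],42)[:,:2].round(1).tolist())
```

```text
[1.10165394e-01 4.21228270e+02] 6.286661380492248 402.50015312042626 20
[1.07760191e-01 4.66402094e+02] 6.150470487242722 448.0828609756457 20
262 29 218 [[418.5, -90.0], [400.3, -263.4]]
280 29 218 [[434.4, -91.5], [418.4, -265.1]]
292 30 219 [[445.0, -93.3], [430.3, -267.3]]
```

Call:
{"name": "play_rows", "arguments": {
  "series": [
    [[0,40,0.8],[0,0.9,0],1],
    [[0,40,0],[0,0,0],1],
    [[0,40,0],[0,0,0],1],
    [[0,35,0],[0,0,0],1],
    [[0,20,0],[0,0,0],1],
    [[0,6,0],[0,0,0],1],
    [[0,0,0],[0,0,0],1],
    [[0,0,0],[0,0,0],1]
  ]
}}

```text
clock: 5.95
eef_pos: [418.9, -239.0, 27.7]
ee_rot: [-1.57, -0.001, -1.681]
force: [-0.0, -0.3, 0.9]
width: 91.1
```

Call:
{"name": "play_rows", "arguments": {
  "series": [
    [[0,0,0],[0,0,0],0],
    [[0,0,0],[0,0,0],0],
    [[0,0,0],[0,0,0],0],
    [[0,0,0],[0,0,0],0],
    [[0,0,0],[0,0,0],0],
    [[0,0,0],[0,0,0],0],
    [[0,0,0],[0,0,0],0],
    [[0,0,0],[0,0,0],0],
    [[0,0,0],[0,0,0],0],
    [[0,0,0],[0,0,0],0]
  ],
  "force": 30
}}

```text
clock: 6.95
eef_pos: [418.1, -238.8, 26.7]
ee_rot: [-1.571, 0.0, -1.682]
force: [-2.5, -0.1, 5.7]
width: 45.6
```

Call:
{"name": "play_rows", "arguments": {
  "series": [
    [[0,-15,0],[0,0,0],0],
    [[0,-15,0],[0,0,0],0],
    [[0,0,0],[0,-4.1,0],0],
    [[0,0,0],[0,-4.2,0],0],
    [[0,0,0],[0,0,0],0]
  ]
}}

```text
clock: 7.45
eef_pos: [418.1, -238.8, 56.5]
ee_rot: [-1.571, -0.0, -1.536]
force: [0.2, 0.7, -2.2]
width: 45.6
```

Call:
{"name": "play_rows", "arguments": {
  "series": [
    [[-26.6,0,15.7],[0,0,0],0],
    [[-26.6,0,15.7],[0,0,0],0],
    [[-26.6,0,15.7],[0,0,0],0],
    [[-26.6,0,15.7],[0,0,0],0],
    [[-26.6,0,15.7],[0,0,0],0],
    [[-26.6,0,15.7],[0,0,0],0],
    [[-26.6,0,15.7],[0,0,0],0],
    [[-26.6,0,15.7],[0,0,0],0],
    [[-26.6,0,15.7],[0,0,0],0],
    [[-26.6,0,15.7],[0,0,0],0],
    [[0,0,0],[0,0,0],0],
    [[0,0,0],[0,0,0],0]
  ]
}}

```text
clock: 8.65
eef_pos: [565.8, 32.7, 56.2]
ee_rot: [-1.572, -0.0, -1.537]
force: [1.0, -0.6, -1.9]
width: 46.0
```

Run:
```python
from h import *
import pickle
c=camera_info("wrist"); im=grab_frame("wrist")[:,:,::-1]; cv2.imwrite("pics/w4.png",im); pickle.dump(c,open("w4.pkl","wb"))
o=get_obs();print(o['eef_pos'],o['ee_rot'],o['width'],o['force'])
```

```text
[565.45977831  32.13185195  56.16908818] [-1.57181653e+00 -2.97199617e-05 -1.53800330e+00] 45.585152407707994 [ 8.66252784e-02 -1.98857691e-03 -2.67489594e+00]
```

View pics/w4.png

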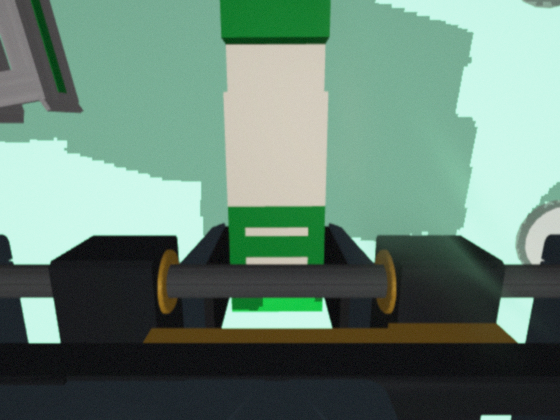

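Run:
```python
from h import *
import pickle
c=pickle.load(open("w4.pkl","rb")); hsv=cv2.cvtColor(cv2.imread("pics/w4.png"),cv2.COLOR_BGR2HSV)
m=((hsv[:,:,1]>150)&(abs(hsv[:,:,0].astype(int)-60)<15)); M=[]
for r in list(range(2,34,3))+list(range(210,224,3)):
    q=[x for x in np.where(m[r])[0] if 200<x<350]; M.append((np.median([min(q),max(q)+1]),r)); print(r,min(q),max(q),end=' ')
P=ray(c,M,72); f=np.polyfit(P[:,1],P[:,0],1); print(f[0],"slope want -0.033; x at y=32,130:",np.polyval(f,[32,130]))
print("want centre x",558.6+.033*(275.5-np.array([32,130])))
```

```text
2 220 329 5 220 329 8 221 329 11 221 329 14 221 329 17 221 329 20 221 329 23 221 329 26 221 329 29 221 328 32 221 328 210 228 324 213 228 323 216 229 323 219 229 323 222 229 323 -0.03726992638847365 slope want -0.033; x at y=32,130: [566.37300197 562.72054918]
want centre x [566.6355 563.4015]
```

Call:
{"name": "play_rows", "arguments": {
  "series": [
    [[0,14,0.5],[0,0.2,0],0],
    [[0,12,0],[0,0,0],0],
    [[0,2.5,0],[0,0,0],0],
    [[0,0,0],[0,0,0],0],
    [[-15,0,0],[0,0,0],0],
    [[-15,0,0],[0,0,0],0],
    [[-10,0,0],[0,0,0],0],
    [[-10,0,0],[0,0,0],0],
    [[-10,0,0],[0,0,0],0],
    [[-10,0,0],[0,0,0],0]
  ]
}}

```text
clock: 9.7
eef_pos: [564.4, 103.2, 28.2]
ee_rot: [-1.571, 0.0, -1.54]
force: [-0.6, -0.5, -1.9]
width: 45.7
```

Call:
{"name": "play_rows", "arguments": {
  "series": [
    [[-10,0,0],[0,0,0],0],
    [[-10,0,0],[0,0,0],0],
    [[-10,0,0],[0,0,0],0],
    [[-10,0,0],[0,0,0],0],
    [[-10,0,0],[0,0,0],0]
  ]
}}

```text
clock: 10.2
eef_pos: [562.9, 153.1, 28.1]
ee_rot: [-1.571, -0.0, -1.541]
force: [0.1, 0.2, -2.3]
width: 45.5
```

Call:
{"name": "play_rows", "arguments": {
  "series": [
    [[-8,0.5,0],[0,0,0],0],
    [[-8,0.5,0],[0,0,0],0],
    [[-5,0,0],[0,0,0],0],
    [[-3,0,0],[0,0,0],0],
    [[-2,0,0],[0,0,0],0],
    [[0,0,0],[0,0,0],0]
  ]
}}

```text
clock: 10.8
eef_pos: [562.2, 178.3, 27.1]
ee_rot: [-1.571, 0.0, -1.541]
force: [0.2, 0.1, -2.3]
width: 45.2
```

Call:
{"name": "play_rows", "arguments": {
  "series": [
    [[-2,0,0],[0,0,0],0],
    [[-1,0,0],[0,0,0],0],
    [[-1,0,0],[0,0,0],0],
    [[0,0,0],[0,0,0],0]
  ]
}}

```text
clock: 11.2
eef_pos: [562.0, 182.3, 27.1]
ee_rot: [-1.571, 0.0, -1.541]
force: [0.2, 0.4, -2.8]
width: 46.0
```

Call:
{"name": "play_rows", "arguments": {
  "series": [
    [[-1,0,0],[0,0,0],0],
    [[-1,0,0],[0,0,0],0],
    [[0,0,0],[0,0,0],0]
  ]
}}

```text
clock: 11.5
eef_pos: [562.0, 183.5, 27.1]
ee_rot: [-1.571, -0.001, -1.54]
force: [1.0, -9.1, -0.8]
width: 45.5
```

Call:
{"name": "play_rows", "arguments": {
  "series": [
    [[-1,0,0],[0,0,0],0],
    [[-0.5,0,0],[0,0,0],0],
    [[0,0,0],[0,0,0],0]
  ]
}}

```text
clock: 11.8
eef_pos: [561.9, 183.6, 26.9]
ee_rot: [-1.572, -0.003, -1.54]
force: [3.1, -24.4, 0.5]
width: 45.8
```

The cartridge met the stop at y = 183.5 with 24 N of push, within 1.5 mm of the prediction. I'll relax the push, release and lift.

Call:
{"name": "play_rows", "arguments": {
  "series": [
    [[1.2,0,0],[0,0,0],0],
    [[0,0,0],[0,0,0],0.3],
    [[0,0,0],[0,0,0],1],
    [[0,0,0],[0,0,0],1],
    [[0,0,0],[0,0,0],1],
    [[0,0,0],[0,0,0],1],
    [[0,0,0],[0,0,0],1],
    [[0,0,0],[0,0,0],1]
  ]
}}

```text
clock: 12.6
eef_pos: [562.0, 184.6, 27.2]
ee_rot: [-1.571, 0.0, -1.54]
force: [0.9, 0.0, -0.2]
width: 90.0
```

Call:
{"name": "play_rows", "arguments": {
  "series": [
    [[0,-15,0],[0,0,0],1],
    [[0,-30,0],[0,0,0],1],
    [[0,-35,0],[0,0,0],1],
    [[0,-35,0],[0,0,0],1],
    [[0,-35,0],[0,0,0],1],
    [[0,-15,0],[0,0,0],1],
    [[0,0,0],[0,0,0],1]
  ]
}}

```text
clock: 13.3
eef_pos: [563.1, 184.9, 194.9]
ee_rot: [-1.567, 0.001, -1.54]
force: [0.6, -0.0, -0.2]
width: 91.1
```

Run:
```python
from h import *
import pickle
c=camera_info("wrist"); im=grab_frame("wrist")[:,:,::-1]; cv2.imwrite("pics/w5.png",im); pickle.dump(c,open("w5.pkl","wb"))
o=get_obs();print(o['eef_pos'],o['ee_rot'],o['width'],o['force'])
```

```text
[562.17503023 184.60357833 192.89482971] [-1.56926435e+00  3.97208138e-04 -1.54056073e+00] 91.18977086450742 [-0.88969715 -0.01437213 -1.0283576 ]
```

View pics/w5.png

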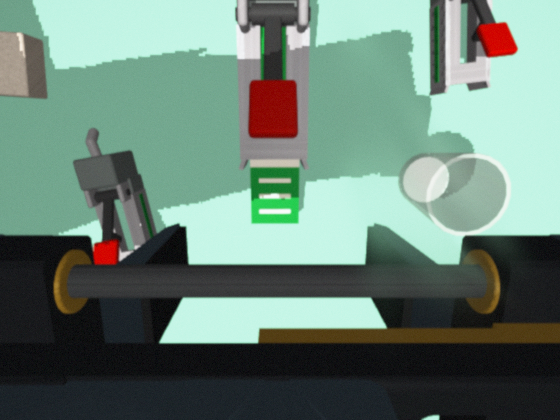

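Run:
```python
from h import *
import pickle
c=pickle.load(open("w5.pkl","rb")); m=cv2.imread("pics/w5.png").astype(int)
print([(r,m[r,258].tolist()) for r in range(216,227)])
print("back",ray(c,[(252,223),(298,222)],42).round(1).tolist(),"roof",ray(c,[(241,164),(307,164)],51).round(1).tolist())
```

```text
[(216, [81, 205, 37]), (217, [83, 206, 35]), (218, [83, 208, 39]), (219, [81, 205, 39]), (220, [81, 206, 39]), (221, [85, 208, 44]), (222, [101, 209, 59]), (223, [166, 229, 126]), (224, [222, 244, 185]), (225, [230, 245, 197]), (226, [231, 246, 199])]
back [[541.1, 156.6, 42.0], [585.9, 158.9, 42.0]] roof [[531.0, 214.7, 51.0], [591.0, 216.4, 51.0]]
```

Call:
{"name": "play_rows", "arguments": {
  "series": [
    [[-22,0,-0.3],[0,0,0],0],
    [[-22,0,-0.3],[0,0,0],0],
    [[-22,0,-0.2],[0,0,0],0],
    [[0,0,0],[0,0,0],0],
    [[0,0,0],[0,0,0],0],
    [[0,0,0],[0,0,0],0],
    [[0,0,0],[0,0,0],0],
    [[0,0,0],[0,0,0],0],
    [[0,0,0],[0,0,0],0],
    [[0,0,0],[0,0,0],0],
    [[0,0,0],[0,0,0],0],
    [[0,0,0],[0,0,0],0]
  ]
}}

```text
clock: 14.55
eef_pos: [559.2, 250.5, 192.2]
ee_rot: [-1.571, 0.0, -1.541]
force: [1.0, -0.8, -0.2]
width: 0.5
```

Call:
{"name": "play_rows", "arguments": {
  "series": [
    [[0,20,0],[0,0,0],0],
    [[0,12,0],[0,0,0],0],
    [[1.6,6,0],[0,0,0],0],
    [[1.6,6,0],[0,0,0],0],
    [[1.6,6,0],[0,0,0],0],
    [[1.6,6,0],[0,0,0],0],
    [[1.6,6,0],[0,0,0],0],
    [[1.6,6,0],[0,0,0],0]
  ]
}}

```text
clock: 15.35
eef_pos: [559.6, 240.8, 123.8]
ee_rot: [-1.571, 0.0, -1.541]
force: [-0.9, 0.5, 6.1]
width: 0.6
```

Call:
{"name": "play_rows", "arguments": {
  "series": [
    [[1.6,6,0],[0,0,0],0],
    [[1.6,6,0],[0,0,0],0],
    [[1.6,6,0],[0,0,0],0],
    [[1.6,6,0],[0,0,0],0],
    [[0,2,0],[0,0,0],0]
  ]
}}

```text
clock: 15.85
eef_pos: [560.2, 233.9, 98.1]
ee_rot: [-1.57, -0.001, -1.54]
force: [0.3, -4.4, 7.5]
width: 0.7
```

Call:
{"name": "play_rows", "arguments": {
  "series": [
    [[0,3,0],[0,0,0],0],
    [[0,3,0],[0,0,0],0],
    [[0,2,0],[0,0,0],0],
    [[0,0,0],[0,0,0],0]
  ]
}}

```text
clock: 16.25
eef_pos: [559.9, 234.4, 90.1]
ee_rot: [-1.57, -0.0, -1.541]
force: [0.9, -3.1, 4.2]
width: 0.4
```

Call:
{"name": "play_rows", "arguments": {
  "series": [
    [[0,1,0],[0,0,0],0],
    [[0,1,0],[0,0,0],0],
    [[0,0,0],[0,0,0],0]
  ]
}}

```text
clock: 16.55
eef_pos: [559.7, 234.5, 88.1]
ee_rot: [-1.571, 0.0, -1.541]
force: [1.9, -1.8, 3.3]
width: 0.7
```

Call:
{"name": "play_rows", "arguments": {
  "series": [
    [[0,1,0],[0,0,0],0],
    [[0,1,0],[0,0,0],0],
    [[0,0,0],[0,0,0],0]
  ]
}}

```text
clock: 16.85
eef_pos: [559.6, 234.5, 85.9]
ee_rot: [-1.571, 0.0, -1.541]
force: [0.7, -1.2, 2.3]
width: 0.5
```

Call:
{"name": "play_rows", "arguments": {
  "series": [
    [[0,1,0],[0,0,0],0],
    [[0,1,0],[0,0,0],0],
    [[0,0,0],[0,0,0],0]
  ]
}}

```text
clock: 17.15
eef_pos: [559.5, 234.5, 83.9]
ee_rot: [-1.571, -0.0, -1.541]
force: [0.4, -1.4, 1.5]
width: 0.4
```

Run:
```python
from h import *
im=grab_frame("wrist")[:,:,::-1]; s=grab_frame("scene")[:,:,::-1]; cv2.imwrite("pics/w6.png",im)
cv2.imwrite("pics/w6c.png",np.hstack([im[:300,150:410],cv2.resize(s[160:240,360:460],(375,300),interpolation=2)]))
o=get_obs();print(o['eef_pos'],o['force'])
```

```text
[559.56685092 234.50367191  84.03118496] [ 0.58477547 -1.3345834   2.36104178]
```

View pics/w6c.png

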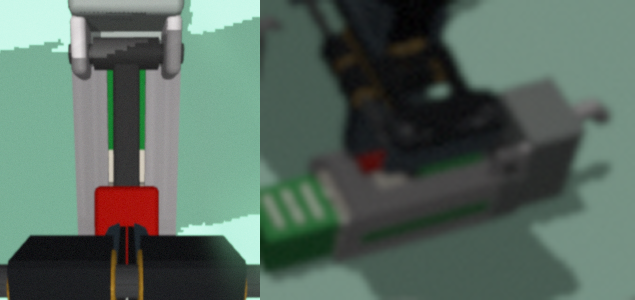

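Call:
{"name": "play_rows", "arguments": {
  "series": [
    [[0,1,0],[0,0,0],0],
    [[0,1,0],[0,0,0],0],
    [[0,1,0],[0,0,0],0],
    [[0,0,0],[0,0,0],0]
  ]
}}

```text
clock: 17.65
eef_pos: [559.6, 234.5, 80.9]
ee_rot: [-1.571, -0.0, -1.541]
force: [-0.4, -0.7, 1.2]
width: 0.7
```

Call:
{"name": "play_rows", "arguments": {
  "series": [
    [[0,-5,0],[0,0,0],0],
    [[0,-10,0],[0,0,0],0],
    [[0,-20,0],[0,0,0],0],
    [[0,-30,0],[0,0,0],0],
    [[0,-35,0],[0,0,0],0],
    [[10,-15,0],[0,0,0],0],
    [[30,0,0],[0,0,0],0],
    [[20,0,0],[0,0,0],0],
    [[0,0,0],[0,0,0],0]
  ]
}}

```text
clock: 18.55
eef_pos: [561.2, 172.4, 196.3]
ee_rot: [-1.571, -0.0, -1.542]
force: [-0.4, -0.2, -0.1]
width: 0.2
```

Run:
```python
from h import *
import pickle
c=camera_info("wrist"); im=grab_frame("wrist")[:,:,::-1]; s=grab_frame("scene")[:,:,::-1]; cv2.imwrite("pics/w7.png",im); pickle.dump(c,open("w7.pkl","wb"))
cv2.imwrite("pics/w7c.png",np.hstack([cv2.resize(im[:260,190:360],(392,600)),cv2.resize(s[160:240,360:460],(400,320),interpolation=2)[:,:].repeat(1,0) if 0 else cv2.copyMakeBorder(cv2.resize(s[160:240,360:460],(400,320),interpolation=2),0,280,0,0,0)]))
o=get_obs();print(o['eef_pos'],o['force'])
m=(im[:,:,2]>110)&(im[:,:,1]<40)&(im[:,:,0]<40); m[:,:200]=0;m[:,350:]=0; y,x=np.where(m); print(x.min(),x.max(),y.min(),y.max())
for z in (67,118): print(z,ray(c,[(x.min(),y.min()),(x.max(),y.min()),(x.min(),y.max()+1),(x.max(),y.max()+1)],z).round(1).tolist())
```

```text
[561.41969161 174.18976571 196.22212787] [0.17685865 0.36462238 0.23881891]
253 300 62 118
67 [[539.4, 286.8, 67.0], [577.6, 287.8, 67.0], [539.9, 241.9, 67.0], [579.5, 243.0, 67.0]]
118 [[542.8, 278.8, 118.0], [574.7, 279.7, 118.0], [543.3, 241.4, 118.0], [576.3, 242.3, 118.0]]
```

View pics/w7c.png

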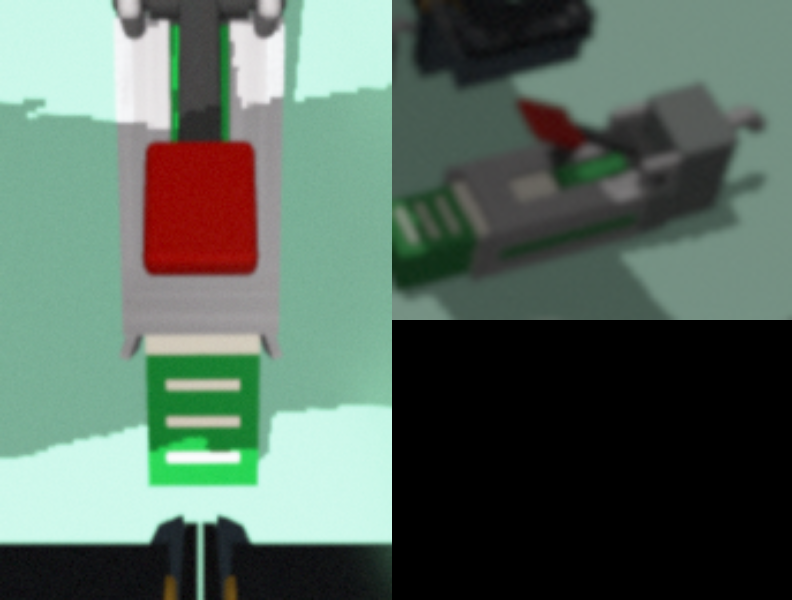

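The lever sprang back up: in the picture it is raised, with the cartridge still home. I'll work out how far it went from the earlier frame.

Run:
```python
from h import *
import pickle
c=pickle.load(open("w7.pkl","rb")); t7=np.array([561.4,174.2,196.2]); t6=np.array([559.57,234.5,84.03])
im=cv2.imread("pics/w6.png"); m=(im[:,:,2]>110)&(im[:,:,1]<60)&(im[:,:,0]<60); m[:,:200]=0;m[:,350:]=0
for r in range(180,262,5):
    q=np.where(m[r])[0]; print(r,q.min() if len(q) else 0,q.max() if len(q) else 0,len(q),end='; ')
c6=dict(c); c6["t"]=c["t"]-c["R"]@(t6-t7)
D=lambda x,y,z:np.array([558.6-.033*x-y,275.5+x-.033*y,z])
print()
for f in (0.6,.3,.2,.15,.1,.05,0):
    out=[]
    for s in (70,115):
        X=60-s*np.cos(f)+7*np.sin(f); Z=60+s*np.sin(f)+7*np.cos(f)
        out.append((proj(c6,[D(X,17,Z),D(X,-17,Z)]).round().tolist(),round(X),round(Z),'w7',proj(c,[D(X,17,Z)]).round().tolist()))
    print(f,out)
for z in(0,5,10): print("tip px",z,proj(c6,[t6+[0,0,-22+z],t6+[0,16,-22+z],t6+[0,-16,-22+z]]).round().tolist())
```

```text
180 0 0 0; 185 0 0 0; 190 245 307 63; 195 245 307 63; 200 245 307 63; 205 245 307 63; 210 245 307 63; 215 245 307 63; 220 245 307 63; 225 245 307 48; 230 245 307 24; 235 276 276 1; 240 276 276 1; 245 276 277 2; 250 276 276 1; 255 276 276 1; 260 276 276 1; 
0.6 [([[238.0, 164.0], [315.0, 164.0]], 6, 105, 'w7', [[252.0, 62.0]]), ([[234.0, 265.0], [319.0, 265.0]], -31, 131, 'w7', [[251.0, 115.0]])]
0.3 [([[242.0, 182.0], [310.0, 182.0]], -5, 87, 'w7', [[254.0, 81.0]]), ([[242.0, 273.0], [311.0, 273.0]], -48, 101, 'w7', [[254.0, 139.0]])]
0.2 [([[244.0, 185.0], [309.0, 184.0]], -7, 81, 'w7', [[255.0, 85.0]]), ([[244.0, 271.0], [309.0, 271.0]], -51, 90, 'w7', [[255.0, 143.0]])]
0.15 [([[244.0, 186.0], [309.0, 185.0]], -8, 77, 'w7', [[255.0, 87.0]]), ([[245.0, 269.0], [308.0, 269.0]], -53, 84, 'w7', [[256.0, 144.0]])]
0.1 [([[245.0, 186.0], [308.0, 186.0]], -9, 74, 'w7', [[255.0, 88.0]]), ([[246.0, 267.0], [307.0, 266.0]], -54, 78, 'w7', [[256.0, 145.0]])]
0.05 [([[245.0, 186.0], [307.0, 186.0]], -10, 70, 'w7', [[255.0, 89.0]]), ([[247.0, 264.0], [307.0, 264.0]], -55, 73, 'w7', [[256.0, 145.0]])]
0 [([[246.0, 186.0], [307.0, 185.0]], -10, 67, 'w7', [[256.0, 90.0]]), ([[248.0, 261.0], [306.0, 261.0]], -55, 67, 'w7', [[257.0, 146.0]])]
tip px 0 [[276.0, 236.0], [277.0, 209.0], [275.0, 261.0]]
tip px 5 [[276.0, 238.0], [277.0, 211.0], [275.0, 264.0]]
tip px 10 [[276.0, 241.0], [277.0, 214.0], [275.0, 267.0]]
```

In that frame the lever was at about 0.50 to 0.53, right at the threshold. The tips sit some 10 mm higher than I assumed, so the stroke was simply too short. I'll press again and go deeper.

Call:
{"name": "play_rows", "arguments": {
  "series": [
    [[-38,0,0],[0,0,0],0],
    [[-38,0,0],[0,0,0],0],
    [[0,20,0],[0,0,0],0],
    [[0,15,0],[0,0,0],0],
    [[2,8,0],[0,0,0],0],
    [[2,8,0],[0,0,0],0],
    [[2,8,0],[0,0,0],0],
    [[2,8,0],[0,0,0],0],
    [[2,8,0],[0,0,0],0],
    [[2,8,0],[0,0,0],0],
    [[2,8,0],[0,0,0],0],
    [[2,8,0],[0,0,0],0]
  ]
}}

```text
clock: 19.85
eef_pos: [560.6, 233.8, 97.5]
ee_rot: [-1.569, -0.0, -1.541]
force: [0.7, -4.1, 6.1]
width: 0.5
```

Call:
{"name": "play_rows", "arguments": {
  "series": [
    [[0,8,0],[0,0,0],0],
    [[0,8,0],[0,0,0],0],
    [[0,2,0],[0,0,0],0],
    [[0,2,0],[0,0,0],0],
    [[0,1,0],[0,0,0],0],
    [[0,0,0],[0,0,0],0]
  ]
}}

```text
clock: 20.45
eef_pos: [559.7, 234.6, 76.1]
ee_rot: [-1.571, 0.0, -1.54]
force: [-1.0, -0.5, -0.6]
width: 0.2
```

Call:
{"name": "play_rows", "arguments": {
  "series": [
    [[0,1,0],[0,0,0],0],
    [[0,1,0],[0,0,0],0],
    [[0,1,0],[0,0,0],0],
    [[0,0,0],[0,0,0],0]
  ]
}}

```text
clock: 20.85
eef_pos: [559.6, 234.5, 73.0]
ee_rot: [-1.571, -0.0, -1.54]
force: [0.6, 1.2, -0.6]
width: 0.4
```

Call:
{"name": "play_rows", "arguments": {
  "series": [
    [[0,-5,0],[0,0,0],0],
    [[0,-10,0],[0,0,0],0],
    [[0,-20,0],[0,0,0],0],
    [[0,-35,0],[0,0,0],0],
    [[0,-35,0],[0,0,0],0],
    [[10,-20,0],[0,0,0],0],
    [[30,0,0],[0,0,0],0],
    [[20,0,0],[0,0,0],0],
    [[0,0,0],[0,0,0],0]
  ]
}}

```text
clock: 21.75
eef_pos: [561.6, 172.9, 199.3]
ee_rot: [-1.57, 0.0, -1.542]
force: [-0.2, 0.8, -0.1]
width: 0.4
```

Run:
```python
from h import *
import pickle
c=camera_info("wrist"); im=grab_frame("wrist")[:,:,::-1]; s=grab_frame("scene")[:,:,::-1]; cv2.imwrite("pics/w8.png",im); pickle.dump(c,open("w8.pkl","wb"))
cv2.imwrite("pics/w8c.png",np.hstack([cv2.resize(im[:260,190:360],(392,600)),cv2.copyMakeBorder(cv2.resize(s[160:240,360:460],(400,320),interpolation=2),0,280,0,0,0)]))
o=get_obs();print(o['eef_pos'],o['force'])
m=(im[:,:,2]>110)&(im[:,:,1]<60)&(im[:,:,0]<60); m[:,:200]=0;m[:,350:]=0; y,x=np.where(m); print(x.min(),x.max(),y.min(),y.max())
D=lambda x,y,z:np.array([558.6-.033*x-y,275.5+x-.033*y,z])
for f in (0.6,.5,.3,.1,0):
    print(f,[proj(c,[D(60-q*np.cos(f)+7*np.sin(f),w,60+q*np.sin(f)+7*np.cos(f)) for w in(17,-17)]).round().tolist() for q in (70,115)])
```

```text
[561.66443345 174.56016718 198.86761637] [0.70768999 0.75073145 0.26044891]
257 295 90 143
0.6 [[[252.0, 63.0], [299.0, 63.0]], [[250.0, 116.0], [301.0, 115.0]]]
0.5 [[[252.0, 70.0], [298.0, 70.0]], [[252.0, 126.0], [300.0, 125.0]]]
0.3 [[[254.0, 82.0], [297.0, 82.0]], [[254.0, 139.0], [298.0, 139.0]]]
0.1 [[[255.0, 89.0], [296.0, 89.0]], [[256.0, 145.0], [296.0, 145.0]]]
0 [[[255.0, 91.0], [296.0, 91.0]], [[256.0, 146.0], [296.0, 146.0]]]
```

View pics/w8c.png

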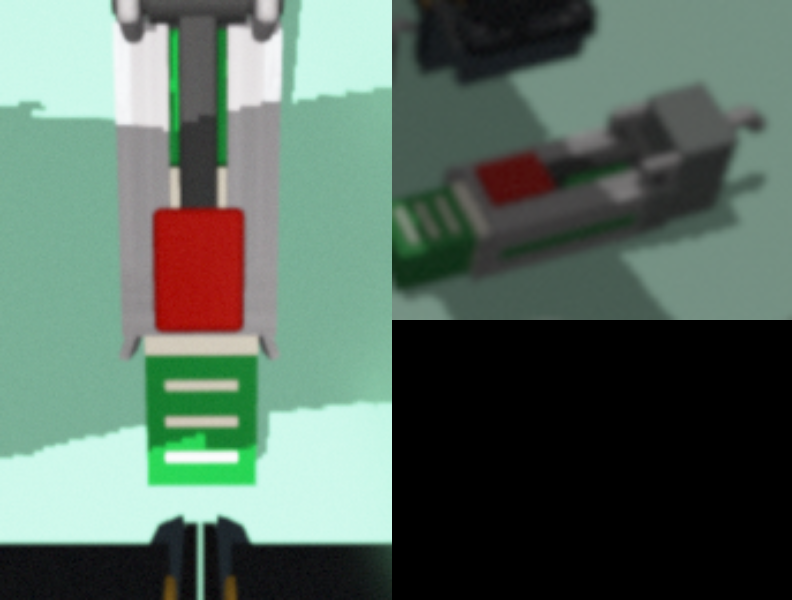

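The lever is down and staying down. Pad rows 90–143 match the fully-down model (91–146), the cartridge is still home, and the arm is clear. I'll check the other objects in the top view and hand in.

Run:
```python
from h import *
a=cv2.imread("pics/top0.png"); b=grab_frame("top")[:,:,::-1].copy()
for n,(x,y,h) in dict(blue=(358,194,30),tumA=(190,155,18),tumB=(251,142,18),carton=(151,306,18),small1=(140,153,22),small2=(200,264,24),pink=(408,252,26)).items():
    w=b[y-h+5:y+h-5,x-h+5:x+h-5]; r=cv2.matchTemplate(cv2.Canny(a,40,90)[y-h:y+h,x-h:x+h],cv2.Canny(b,40,90)[y-h+5:y+h-5,x-h+5:x+h-5],cv2.TM_CCOEFF_NORMED); _,v,_,p=cv2.minMaxLoc(r); print(n,round(v,2),"shift",(5-p[0],5-p[1]))
print(get_obs()['force'].round(1)); finish_job()
```

```text
blue 0.96 shift (0, 0)
tumA 0.37 shift (0, 0)
tumB 0.94 shift (0, 0)
carton 1.0 shift (5, 5)
small1 0.63 shift (0, 0)
small2 0.17 shift (0, 0)
pink 0.95 shift (0, 0)
[0.4 0.4 0.2]
the job is handed in; nothing more can be done
```

The green cartridge is fully home in the largest dispenser, notched end first, and the red lever is locked down. I handed the job in at about 22 s of the 56 s.

- **Cartridge:** it met the stop at a 24 N push. Its back end then measured within about 2 mm of the expected home position.
- **Lever:** my first press stopped just short, and the lever sprang back when I lifted. The second, deeper press took it past the detent. About 0.9 s later, with the arm clear, the wrist and scene pictures both showed it down.
- **Unexplained reading:** the stated fingertip length would have put the tips 8 mm or more below the pad while still pressing it. The pictures of the latched lever are what I relied on there.
- **Other objects:** the top view shows no shift for the blue and pink cartridges and tumbler B. Tumbler A and the two small dispensers also read zero, but as weak matches (0.17–0.63), probably because the arm or its shadow had moved. The soap carton's check read (5,5) at a score of 1.0, which I put down to a patch with no edges, so it is unconfirmed. The arm never went down near the carton.

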